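# Third hand at a sprung-stop fixture

## Robot

A 6-joint arm with a two-finger parallel gripper is mounted at the origin on the work surface. World frame = base frame: x ahead of the robot, y to its left, z up, the work surface at z = 0. Lengths are in m, angles in rad, forces in N, time in s.
With the tool pointing down it reaches from about 0.25 to 0.775 m from the base axis. Payload 4 kg.
Tool frame: the origin (TCP) lies midway between the tips of the shut fingers; the grasp point (between the pads) lies 19 mm behind it; z points along the fingers, y is the line along which they close (so a half turn about z gives the same grasp; the last joint's range is limited). The gripper opens to 94 mm and grips with 3 to 60 N. Pads are 16 mm wide; open, the fingers measure 119 mm over their backs; the gripper's body (75 mm by 177 mm) begins 78 mm behind the grasp point.
Start: joints at [-0.103, 0.087, 1.371, -0, 1.684, -0.103], TCP at [0.55, -0, 0.206] pointing down, gripper open.
Joint ranges: [-3.1, 3.1], [-0.76, 2.03], [0.27, 2.55], [-1.08, 4.22], [0.17, 2.65], [-2.57, 2.57]. Speed limits (rad/s): [2.79, 2.79, 3.14, 3.14, 3.14, 3.14].

## Interface

Orientations are given as [roll, pitch, yaw] about the fixed x, y, z axes, in that order (R = Rz(yaw) Ry(pitch) Rx(roll)).
In Python, from station import * gives the robot as it stands.
- The arm moves only by the shell command python3 -m handwheel 'ROWS' [FORCE]. ROWS is a JSON object of lists of equal length, an entry for each row: "xyz": the shift along the tool's x, y, z in mm, a list of three; "rot": the turn, a rotation vector about the tool's x, y, z in degrees, a list of three; "gripper": the closure, from -1 (fully open) to 1 (shut). In form: {"xyz": [[tx, ty, tz], ...], "rot": [[rx, ry, rz], ...], "gripper": [gripper, ...]}. A call has exactly 5 rows; each row shifts and turns the commanded pose from where the row before left it, along the tool's axes as they then stand; what a row does not reach is not made up. A row lasts 1/8 s, in which the tool goes at most 62.5 mm and 10.7 degrees, less where a joint would pass 70% of its speed; a pose out of reach is approached as far as the arm can. A call is refused whole if a number of a shift passes 62.5 or a number of a turn 10.7, either way. A call with a gripper value outside its range is refused whole. The fingers move at their own pace and stop on an object; FORCE is the grip in N (left out, the last holds). Time passes only in rows, so rows that do not move let the fingers close, or fill a call up. It gives the time, the measured TCP pose, the force, the opening and the grip force at its end, in the units of the state.
- read_state(): the state, without advancing time (a new reading comes with each control period).
- get_image(name): name is "scene" or "side" or "wrist"; returns the picture (420x560x3 uint8, blue, green, red); there is no depth.
- calibration(name): a dict with "fx", "fy", "cx", "cy" (pixels), "T" (4x4, takes a point from camera to world coordinates). Camera axes: x right, y up, looking along -z (the intrinsics and any distortion apply to the point x, -y, -z); pixel columns grow to the right and rows downward; lengths in m; the calibration is good to about 2 mm. The wrist camera is an equidistant fisheye: a pixel r from the principal point sees the ray r / f radians off the axis. A picture is of the moment at which its call begins: read the wrist's pose just before it. calibration takes no time and is no camera call; for the wrist camera it gives the pose at the moment of the call.
- hand_in(): hands the job in; it is judged then, once.
Trained networks look in the newest picture that a camera, given by its name, has taken for a name from the list of things; names that differ only in an ending like _2 or _b are one class to them, and where a whole thing is asked for, a point or a joint stands for the part that bears it (a point fixed in the world has none). Each returns a list of dicts, best first, with "conf" (0 to 1); they miss things now and then, are a little off and sometimes report something else, mostly with a low value. They report only what shows in the picture. A call takes as long as a camera call. They do not tell look-alikes from the thing itself.
- trace(camera, label): "mask" (420x560 bool, what is visible of it) and "rect" ([left, top, right, bottom] in pixels, round what is visible of it).
The state is a dict: "time": time; "joint_pos": joint angles; "qvel": joint speeds; "joint_efforts": joint torques, N m; "position": TCP position; "tcp_rot": TCP orientation; "ft_force": force on the tool from outside, world axes, zero at the start; "torque": the same for the moment, N m; "width": opening from 0.0 (shut) to 1.0 (fully open); "grasp_force": force on a finger pad.
Only numpy, scipy, OpenCV 4.12 (cv2) and the standard library are available. Lean on these libraries where they do the work, as an engineer would, in place of code of your own. Each camera call takes 0.05 s, during which the arm holds its last target. There are 200 camera calls.

## Task

Take the orange-headed stop pin from the wooden stand and push it fully down into the hole of the fixture's brass sprung slide. Then slide the aluminium block along its channel against the pin and press until the slide's black pointer stands in the green band, never letting it reach the red one. Finish while still holding the block pressed there, steadily and flat in its channel, so that a colleague can screw it down, and leave the other two pins, the V-block and the steel parallel bar where they are.

Things in the scene. Friction and masses are not known exactly. Their poses are not given: they have to be found in the camera images.
- fixture: Grey fixed fixture, 290 x 120 mm, rail tops at 36 mm. Origin under its centre on the table; x along the channel, from block to pin hole (pressing direction). Dark guides 8 mm high, 10 thick, 52 apart inside flank the channel at x -145 to 55 mm. Blue end bar, 10 mm high, at x 127 to 145. On the rail tops, under the pointer's ends: green band x 88 to 102 mm, red band from x 108.
- slide (a joint): Travel (m) of the brass slide (60 x 26 mm) along the fixture's +x: 0 at rest, 0.045 at its end. A spring returns it: 3.6 N starts it, 0.30 N more per mm (10.5 N at 23 mm). Its black crosswise pointer bar, 27 mm beyond the hole, stands 5 mm above the rails at most. Bar's centre in the green band: 0.016 to 0.030; in the red: from 0.036.
- stop_hole (a point): Centre of the mouth of the pin hole in the slide's top face, 34 mm above the table; moves with the slide; axes as the fixture's. With the slide at rest it lies at x = 45 mm, y = 0 of the fixture. Hole 11.5 mm wide, chamfered, 24 mm deep, vertical.
- block: Aluminium block with a shallow top pocket, 80 (x) x 48 (y) x 34 (z) mm, 0.25 to 0.5 kg, loose on the fixture's rails between the guides (2 mm play each side), x along the fixture's x. Origin at the centre of its underside. Its sides rise 26 mm above the guides and can be gripped across y; its rear (-x) face can be pushed.
- block_front (a point): Centre of the block's front (+x) face, the one to be pressed on the pin; 40 mm ahead of and 17 mm above the block's origin.
- pin_orange: Loose steel stop pin with an orange head, upright in one of the stand's three holes (which one varies). Origin at the centre of its lower end, z up along it. Shank 10 mm diameter, 62 mm long, chamfered foot; head 18 mm diameter, 16 mm high (62 to 78 mm above the origin). 60 g. Its foot is 10 mm above the table in the stand, and also when fully in the slide's hole.
- pin_orange_tip (a point): Centre of the orange pin's lower end (same point as its origin).
- stand: Plywood pin stand, fixed, 150 (x) x 46 (y) x 40 (z) mm; origin under its centre. Three holes 12 mm wide, 30 mm deep, at x = -50, 0 and +50 mm on its centre line.
- pin_black: Leave-alone bystander: a pin of the same shape with a black head, in the stand; origin at its lower end.
- pin_blue: Leave-alone bystander: a pin of the same shape with a blue head, in the stand; origin at its lower end.
- vblock: Leave-alone bystander: dark steel V-block, 60 x 50 x 48 mm; origin at the centre of its underside.
- parallel: Leave-alone bystander: steel parallel bar, 150 x 20 x 30 mm; origin at the centre of its underside.
Things that resemble listed ones, but are neither listed nor needed, are in the scene too. Of the things shaped like the block, the aluminium one is meant.

How it is judged:
By the outcome, as a careful person would: the job done as asked, in the order asked, and still so for the second after the job is handed in, while the arm keeps its last pose, push and grip.
It also fails if it takes over 61 s, if anything falls off the work surface, if the arm or the gripper's body presses on something with over 40 N, if the wrist force passes 120 N, or if a joint passes its speed limit or range.

## Working session

There is one attempt and no reset: what is moved stays moved. The work goes in short steps, Python scripts to look and compute and a shell command to move; the robot and the scene stay as the last step left them, time stands still between calls to the robot, and variables do not carry over. Pictures are saved under pics/ and viewed, at most 10 in all, crops included, and the job is handed in when it is done.

```bash
mkdir -p pics; ls
python3 - <<'E'
from station import *
import cv2,numpy as np
s=read_state(); print(s)
a=get_image("scene"); b=get_image("side"); c=get_image("wrist")
for n,i in (("scene",a),("side",b),("wrist",c)): cv2.imwrite(f"pics/{n}0.png",i)
cv2.imwrite("pics/all0.png",cv2.resize(np.hstack([a,b]),(800,300)))
for n in ("scene","side","wrist"):
    k=calibration(n); print(n,{q:(np.round(v,4).tolist()) for q,v in k.items()})
E
```

```text
pics
{'time': 0.0, 'joint_pos': array([-1.03081504e-01,  8.79355234e-02,  1.37219070e+00, -5.05645977e-05,
        1.68358704e+00, -1.03077018e-01]), 'qvel': array([-1.65519926e-03,  6.91283460e-06, -2.18922316e-04, -3.44162572e-04,
        4.62975070e-04, -6.30297405e-05]), 'joint_efforts': array([ 1.28542815e-03, -3.40182602e+01, -3.02423716e+01,  7.18220207e-02,
        3.29729996e-02, -1.13141955e-04]), 'position': array([5.49473810e-01, 4.22758197e-05, 2.04347051e-01]), 'tcp_rot': array([-3.13947812e+00, -1.68211497e-04,  1.57078603e+00]), 'ft_force': array([ 0.42152412, -0.056298  , -0.78762308]), 'torque': array([ 0.05013843, -0.00260673, -0.02276603]), 'grasp_force': 0.0, 'width': 1.0019762348801564}
scene {'fx': 454.7393, 'fy': 454.7393, 'cx': 279.0671, 'cy': 208.7323, 'T': [[0.6344, -0.5302, 0.5625, 1.1194], [0.7729, 0.4454, -0.4519, -0.4617], [-0.011, 0.7215, 0.6924, 0.8055], [0.0, 0.0, 0.0, 1.0]]}
side {'fx': 391.622, 'fy': 391.622, 'cx': 280.5025, 'cy': 210.145, 'T': [[0.8494, 0.3617, -0.3843, 0.1723], [-0.5277, 0.5727, -0.6274, -0.5691], [-0.0068, 0.7357, 0.6773, 0.6657], [0.0, 0.0, 0.0, 1.0]]}
wrist {'fx': 325.1923, 'fy': 325.1923, 'cx': 282.6043, 'cy': 210.9934, 'T': [[1.0, -0.0013, 0.0018, 0.551], [0.0009, 0.9741, 0.2263, 0.0654], [-0.0021, -0.2263, 0.9741, 0.3835], [0.0, 0.0, 0.0, 1.0]]}
```

View pics/scene0.png

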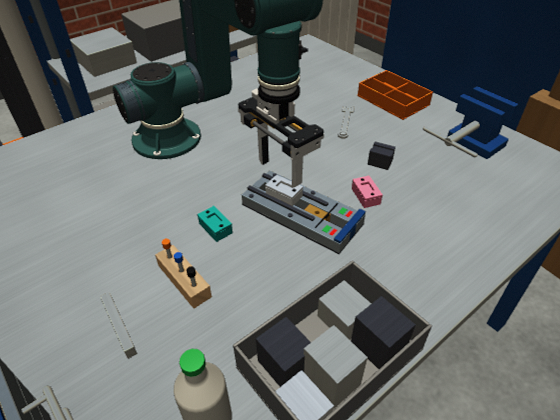

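View pics/side0.png

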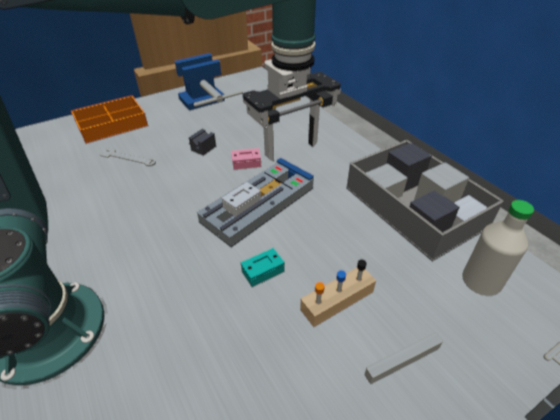

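Scene camera: the stand is at about (183,277) with the orange pin at (167,244) in the hole furthest from the V-block side. The aluminium block is in the fixture channel at (285,187). The teal block (215,222) and the pink one (367,191) are look-alikes of the wrong colour.

```bash
cat > h.py <<'E'
from station import *
import cv2,numpy as np
from scipy.optimize import minimize, least_squares
def proj(cam,P,k=None):
    k=k or calibration(cam); T=np.array(k["T"]); P=np.atleast_2d(P)
    p=(P-T[:3,3])@T[:3,:3]; x,y,z=p[:,0],-p[:,1],-p[:,2]
    if cam=="wrist":
        r=np.hypot(x,y)+1e-12; th=np.arctan2(r,z); u,v=th*x/r,th*y/r
    else: u,v=x/z,y/z
    return np.c_[k["cx"]+k["fx"]*u,k["cy"]+k["fy"]*v]
def onplane(cam,uv,h,k=None):
    k=k or calibration(cam); T=np.array(k["T"])
    a=np.array([(uv[0]-k["cx"])/k["fx"],(uv[1]-k["cy"])/k["fy"]])
    if cam=="wrist":
        r=np.hypot(*a)+1e-12; d=np.array([*(a/r*np.sin(r)),np.cos(r)])
    else: d=np.array([*a,1.])
    d=T[:3,:3]@(d*[1,-1,-1]); return T[:3,3]+d*(h-T[2,3])/d[2]
def box(x,y,yaw,L,W,z0,z1):
    c,s=np.cos(yaw),np.sin(yaw)
    return np.array([[x+c*a-s*b,y+s*a+c*b,z] for a in(-L/2,L/2) for b in(-W/2,W/2) for z in(z0,z1)])
def fit(masks,x0,L,W,z0,z1):
    "masks: {cam:(mask,calib)}; silhouette fit of a box"
    def cost(p):
        t=0
        for c,(m,k) in masks.items():
            im=np.zeros(m.shape,np.float32); h=cv2.convexHull((proj(c,box(*p,L,W,z0,z1),k)*16).astype(np.int32))
            cv2.fillConvexPoly(im,h,1.,cv2.LINE_8,4); t+=(im*m).sum()/np.maximum(im,m).sum()
        return -t/len(masks)
    best=None
    for dy in (-.3,0,.3):
        s=np.array([[*x0]]*4,float); s[:,2]+=dy; s[1,0]+=.02; s[2,1]+=.02; s[3,2]+=.2
        r=minimize(cost,s[0],method="Nelder-Mead",options=dict(initial_simplex=s,xatol=1e-4,fatol=1e-4))
        if best is None or r.fun<best.fun: best=r
    return best.x,-best.fun
E
python3 - <<'E'
from h import *
M={}
for c in("scene","side"):
    k=calibration(c)
    for n in("fixture","stand","block","pin_orange","pin_black","parallel","vblock"):
        t=trace(c,n); print(c,n,[(round(float(d["conf"]),2),np.round(d["rect"]).tolist()) for d in t[:3]])
        if t: M.setdefault(n,{})[c]=(t[0]["mask"].astype(np.float32),k)
import pickle; pickle.dump(M,open("m.pkl","wb"))
for c,uv in(("scene",(167,244)),("side",(320,288))): print("orange",c,onplane(c,uv,.08))
for c,uv in(("scene",(191,272)),("side",(361.5,265))): print("black",c,onplane(c,uv,.08))
for n,L,W,z0,z1 in(("fixture",.29,.12,0,.036),("block",.08,.048,.036,.07),("stand",.15,.046,0,.04)):
    if n in M:
        c,(m,k)=list(M[n].items())[0]; v,u=np.nonzero(m); p=onplane(c,(u.mean(),v.mean()),(z0+z1)/2)
        for y in(-.6,.6):
            print(n,fit(M[n],(p[0],p[1],y),L,W,z0,z1))
E
```

```text
scene fixture [(0.68, [241.0, 170.0, 364.0, 254.0])]
scene stand [(0.82, [157.0, 242.0, 212.0, 312.0])]
scene block [(0.78, [265.0, 177.0, 305.0, 207.0]), (0.76, [197.0, 206.0, 234.0, 244.0]), (0.58, [351.0, 175.0, 385.0, 210.0])]
scene pin_orange [(0.28, [268.0, 178.0, 301.0, 206.0])]
scene pin_black [(0.51, [189.0, 264.0, 199.0, 288.0])]
scene parallel [(0.92, [100.0, 291.0, 136.0, 361.0])]
scene vblock [(0.79, [370.0, 142.0, 397.0, 172.0])]
side fixture [(0.91, [197.0, 156.0, 317.0, 248.0])]
side stand [(0.58, [298.0, 270.0, 377.0, 328.0]), (0.38, [362.0, 333.0, 441.0, 384.0])]
side block [(0.87, [220.0, 183.0, 262.0, 216.0]), (0.87, [233.0, 151.0, 261.0, 170.0]), (0.68, [240.0, 249.0, 287.0, 290.0])]
side pin_orange [(0.53, [312.0, 285.0, 328.0, 305.0])]
side pin_black []
side parallel [(0.67, [362.0, 331.0, 443.0, 383.0])]
side vblock [(0.84, [189.0, 130.0, 215.0, 157.0])]
orange scene [ 0.45996773 -0.24095435  0.08      ]
orange side [ 0.45517007 -0.24200999  0.08      ]
black scene [ 0.55818683 -0.24125303  0.08      ]
black side [ 0.55389113 -0.24092785  0.08      ]
fixture (array([0.51624855, 0.09537393, 0.27538367]), np.float64(0.8079202175140381))
fixture (array([0.5162247 , 0.09503914, 0.26679798]), np.float64(0.8079598546028137))
block (array([0.46171565, 0.08283488, 0.21279888]), np.float64(0.8689947724342346))
block (array([0.46204337, 0.0846131 , 0.23556843]), np.float64(0.8687652349472046))
stand (array([ 0.50473939, -0.23993186, -0.00383501]), np.float64(0.7418285608291626))
stand (array([ 0.50498895, -0.23996037, -0.00417549]), np.float64(0.7398728132247925))
```

```bash
python3 -m handwheel '{"xyz": [[-48,-18,0],[-48,-18,0],[-48,-18,0],[-48,-18,0],[-48,-18,0]], "rot": [[0,0,0],[0,0,0],[0,0,0],[0,0,0],[0,0,0]], "gripper": [-1,-1,-1,-1,-1]}' 20
python3 -m handwheel '{"xyz": [[0,0,0],[0,0,0],[0,0,0],[0,0,0],[0,0,0]], "rot": [[0,0,10],[0,0,10],[0,0,10],[0,0,10],[0,0,10]], "gripper": [-0.3,-0.3,-0.3,-0.3,-0.3]}'
python3 -m handwheel '{"xyz": [[0,0,0],[0,0,0],[0,0,0],[0,0,0],[0,0,0]], "rot": [[0,0,10],[0,0,10],[0,0,10],[0,0,10],[0,0,0]], "gripper": [-0.3,-0.3,-0.3,-0.3,-0.3]}'
python3 - <<'E'
from h import *
s=read_state(); k=calibration("wrist"); print(s["time"],s["position"],s["tcp_rot"],s["width"])
im=get_image("wrist"); cv2.imwrite("pics/w1.png",im)
hsv=cv2.cvtColor(im,cv2.COLOR_BGR2HSV)
m=((hsv[...,0]>5)&(hsv[...,0]<18)&(hsv[...,1]>200)&(hsv[...,2]>120)).astype(np.uint8)
n,_,st,ce=cv2.connectedComponentsWithStats(m)
for i in np.argsort(-st[1:,4])[:3]+1: print(st[i],ce[i],onplane("wrist",ce[i],.085,k))
for n in("pin_orange","pin_black","pin_blue"):
    print(n,[(round(float(d["conf"]),2),np.round(d["rect"]).tolist()) for d in trace("wrist",n)[:3]])
E
```

```text
time: 1.48
position: [0.4593, -0.2414, 0.2057]
tcp_rot: [3.141, 0.0, 1.571]
ft_force: [0.4, 0.2, -0.2]
width: 0.997
grasp_force: 0.0
time: 2.1
position: [0.46, -0.24, 0.2055]
tcp_rot: [3.141, -0.0, 0.692]
ft_force: [-0.1, -0.2, -0.2]
width: 0.65
grasp_force: 0.0
time: 2.72
position: [0.46, -0.24, 0.2055]
tcp_rot: [3.142, -0.0, 0.002]
ft_force: [0.9, 0.0, 0.1]
width: 0.651
grasp_force: 0.0
2.725 [ 0.46000403 -0.23999543  0.20553611] [ 3.14156712e+00 -1.07640370e-04  2.07530845e-03] 0.6512647931270962
pin_orange [(0.58, [275.0, 196.0, 295.0, 220.0]), (0.46, [264.0, 82.0, 306.0, 226.0])]
pin_black [(0.88, [273.0, 94.0, 293.0, 114.0])]
pin_blue [(0.78, [273.0, 148.0, 293.0, 165.0])]
```

View pics/w1.png

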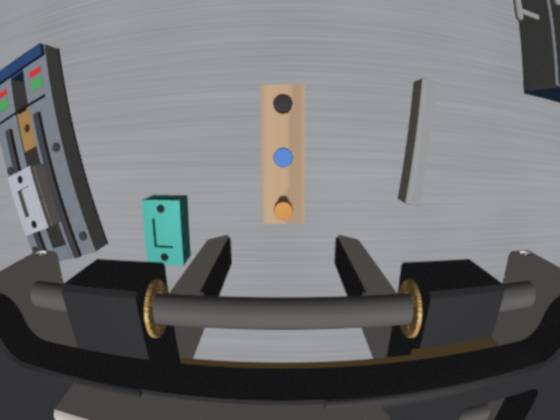

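Wrist picture: orange head at (283,211), blue (283,157), black (283,104), all in the stand. The fixture is at the left and the teal look-alike at (167,230). The orange head is plain to see, so I'll measure it and crop it enlarged to confirm.

Run:
```python
from h import *
im=cv2.imread("pics/w1.png"); k=calibration("wrist")
cv2.imwrite("pics/crop1.png",cv2.resize(im[70:240,230:340],None,fx=3.5,fy=3.5,interpolation=cv2.INTER_CUBIC))
hsv=cv2.cvtColor(im,cv2.COLOR_BGR2HSV); print(hsv[211,283],hsv[157,283],hsv[130,283])
g=hsv[190:230,260:306]; m=(g[...,1]>hsv[211,283,1]-40)&(abs(g[...,0].astype(int)-hsv[211,283,0])<5); v,u=np.nonzero(m); print(len(v),u.mean()+260,v.mean()+190,u.min()+260,u.max()+260,v.min()+190,v.max()+190)
for uv in((u.mean()+260,v.mean()+190),(283,157),(283,104)): print(onplane("wrist",uv,.088,k))
```

```text
[ 16 147 210] [109 141 210] [ 15  77 192]
302 282.9337748344371 209.8476821192053 274 292 200 219
[ 0.45841132 -0.24017263  0.088     ]
[ 0.50772326 -0.24009521  0.088     ]
[ 0.55616617 -0.23996467  0.088     ]
```

View pics/crop1.png

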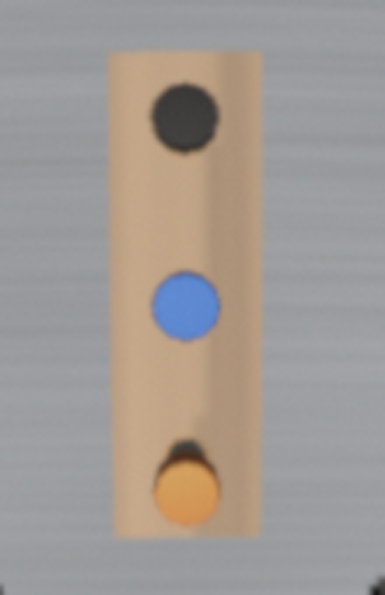

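The crop confirms it: the orange head sits at the near end of the stand, with blue and black beyond. Descending to grip the head.

```bash
python3 -m handwheel '{"xyz": [[-2,0,30],[0,0,35],[0,0,35],[0,0,30],[0,0,15]], "rot": [[0,0,0],[0,0,0],[0,0,0],[0,0,0],[0,0,0]], "gripper": [-0.3,-0.3,-0.3,-0.3,-0.3]}' 30
python3 -m handwheel '{"xyz": [[0,0,0],[0,0,0],[0,0,0],[0,0,0],[0,0,0]], "rot": [[0,0,0],[0,0,0],[0,0,0],[0,0,0],[0,0,0]], "gripper": [1,1,1,1,1]}' 30
python3 -m handwheel '{"xyz": [[0,0,0],[0,0,-5],[0,0,-15],[0,0,-20],[0,0,-20]], "rot": [[0,0,0],[0,0,0],[0,0,0],[0,0,0],[0,0,0]], "gripper": [1,1,1,1,1]}' 30
```

```text
time: 3.55
position: [0.4571, -0.2394, 0.0586]
tcp_rot: [-3.14, 0.002, 0.001]
ft_force: [-0.1, 0.4, -0.4]
width: 0.657
grasp_force: 0.0
time: 4.18
position: [0.4583, -0.2402, 0.0611]
tcp_rot: [3.141, -0.001, 0.0]
ft_force: [0.0, 0.1, 0.6]
width: 0.181
grasp_force: 30.0
time: 4.8
position: [0.458, -0.24, 0.122]
tcp_rot: [3.141, -0.0, 0.0]
ft_force: [-0.7, -0.6, -0.2]
width: 0.183
grasp_force: 30.0
```

```bash
python3 -m handwheel '{"xyz": [[0,0,-35],[5,-30,-20],[15,-50,-5],[15,-50,0],[15,-50,0]], "rot": [[0,0,0],[0,0,0],[0,0,0],[0,0,0],[0,0,0]], "gripper": [1,1,1,1,1]}' 30
python3 -m handwheel '{"xyz": [[15,-50,0],[15,-50,0],[15,-46,0],[6,-20,0],[0,0,0]], "rot": [[0,0,0],[0,0,0],[0,0,-5],[0,0,-9.3],[0,0,0]], "gripper": [1,1,1,1,1]}' 30
python3 - <<'E'
from h import *
s=read_state(); k=calibration("wrist"); print(s["time"],s["position"],s["tcp_rot"],s["width"])
im=get_image("wrist"); cv2.imwrite("pics/w2.png",im); import pickle; pickle.dump(k,open("k2.pkl","wb"))
M={}
for n in("fixture","block","slide"):
    t=trace("wrist",n); print(n,[(round(float(d["conf"]),2),np.round(d["rect"]).tolist()) for d in t[:3]])
E
```

```text
time: 5.42
position: [0.5084, -0.0586, 0.1819]
tcp_rot: [3.141, -0.002, -0.0]
ft_force: [0.6, -0.5, -0.2]
width: 0.183
grasp_force: 30.0
time: 6.05
position: [0.5573, 0.1078, 0.1811]
tcp_rot: [3.141, -0.0, 0.25]
ft_force: [-0.0, -0.5, 0.4]
width: 0.182
grasp_force: 30.0
6.05 [0.55726491 0.1077634  0.18106477] [ 3.14147606e+00 -1.75550860e-04  2.50489481e-01] 0.18195123261913704
fixture [(0.97, [220.0, 100.0, 344.0, 355.0])]
block [(0.7, [415.0, 323.0, 433.0, 354.0]), (0.68, [263.0, 279.0, 308.0, 338.0]), (0.67, [108.0, 107.0, 181.0, 192.0])]
slide [(0.98, [232.0, 166.0, 337.0, 229.0])]
```

View pics/w2.png

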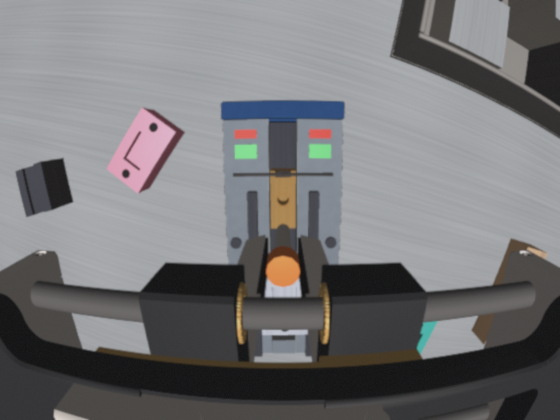

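Wrist picture: the fixture's axis is aligned with the image. The pointer bar is at row 174, the blue end bar at rows 101–119, and the brass slide with a dark hole near (283,198). Enlarging the slide to pin down the hole.

Run:
```python
from h import *
import pickle; k=pickle.load(open("k2.pkl","rb")); im=cv2.imread("pics/w2.png")
cv2.imwrite("pics/crop2.png",cv2.resize(im[95:255,215:350],None,fx=3.7,fy=3.7,interpolation=cv2.INTER_CUBIC))
for n,uv,h in(("hole",(283,198),.034),("pointerL",(234,174),.04),("pointerR",(332,174),.04),("barL",(222,101.5),.046),("barR",(344,101.5),.046),("nearL",(222,119),.046),("nearR",(344,119),.046)): print(n,np.round(onplane("wrist",uv,h,k),4))
```

```text
hole [0.5613 0.1083 0.034 ]
pointerL [0.574  0.1619 0.04  ]
pointerR [0.5983 0.0674 0.04  ]
barL [0.6412 0.1895 0.046 ]
barR [0.6705 0.0756 0.046 ]
nearL [0.6245 0.1853 0.046 ]
nearR [0.6538 0.0712 0.046 ]
```

View pics/crop2.png

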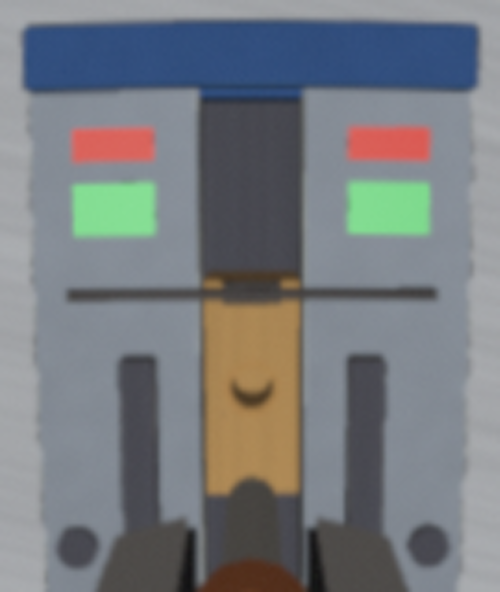

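Crop: hole mouth centred near full-image (283,199), pointer at rest short of the green band, pin foot's front edge at (283,224.7). Working out the pin foot relative to the hole.

Run:
```python
from h import *
import pickle; k=pickle.load(open("k2.pkl","rb"))
tcp=np.array([.55726,.10776]); y=.2515; ex=np.array([np.cos(y),np.sin(y)]); ey=np.array([-ex[1],ex[0]])
f=onplane("wrist",(283,224.7),.130,k)[:2]; hd=onplane("wrist",(283,199),.034,k)[:2]
for n,p in(("foot edge",f),("hole",hd),("hole2",np.array([.5600,.1079])),("head",onplane("wrist",(283,269),.208,k)[:2])): print(n,p,"rel tcp along/cross mm",np.round([(p-tcp)@ex*1e3,(p-tcp)@ey*1e3],1))
```

```text
foot edge [0.55976557 0.10795172] rel tcp along/cross mm [ 2.5 -0.4]
hole [0.56031422 0.10799773] rel tcp along/cross mm [ 3.  -0.5]
hole2 [0.56   0.1079] rel tcp along/cross mm [ 2.7 -0.5]
head [0.55813299 0.10760712] rel tcp along/cross mm [ 0.8 -0.4]
```

```bash
python3 -m handwheel '{"xyz": [[4,0,20],[0,0,25],[0,0,20],[0,0,15],[0,0,0]], "rot": [[0,0,0],[0,0,0],[0,0,0],[0,0,0],[0,0,0]], "gripper": [1,1,1,1,1]}' 30
python3 - <<'E'
from h import *
s=read_state(); k=calibration("wrist"); print(s["time"],s["position"],s["tcp_rot"])
a=get_image("wrist")[150:250,210:350]; b=get_image("side"); c=get_image("scene")
p=proj("side",[[.56,.108,.05]])[0].astype(int); q=proj("scene",[[.56,.108,.05]])[0].astype(int); print(p,q)
import pickle; pickle.dump(k,open("k3.pkl","wb"))
R=lambda i:cv2.resize(i,(395,282),interpolation=cv2.INTER_CUBIC)
cv2.imwrite("pics/c3.png",np.vstack([np.hstack([R(a),R(b[p[1]-45:p[1]+25,p[0]-49:p[0]+49])]),np.hstack([R(c[q[1]-45:q[1]+25,q[0]-49:q[0]+49]),R(a)])]))
E
```

```text
time: 6.88
position: [0.5602, 0.1066, 0.0993]
tcp_rot: [-3.141, 0.003, 0.248]
ft_force: [-0.4, -0.5, -1.0]
width: 0.182
grasp_force: 30.0
6.875 [0.56021041 0.10661363 0.09926562] [-3.14131873e+00  2.64184804e-03  2.48030975e-01]
[271 180] [317 206]
```

View pics/c3.png

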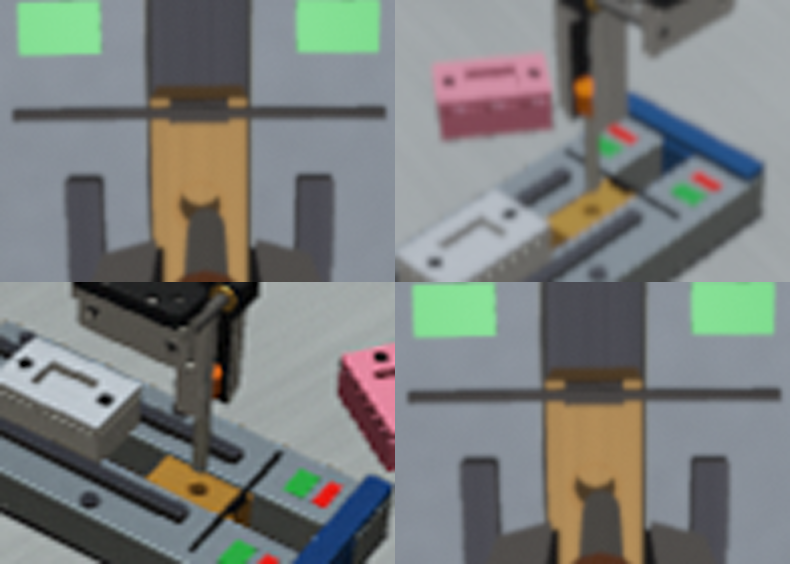

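Crop: side view shows the foot over the hole (hole (271,187), foot bottom (271,181)). Scene view agrees (hole (317,212), foot (318,207)). Triangulating both to compare.

Run:
```python
from h import *
s=read_state(); print(s["position"],s["tcp_rot"]); y=.2515; ex=np.array([np.cos(y),np.sin(y)]); ey=np.array([-ex[1],ex[0]])
h=[onplane("side",(270.9,187.1),.034),onplane("scene",(317.4,212.4),.034)]
z=s["position"][2]-.0511
# bottom silhouette of foot lies ~4 mm towards the camera from the foot's centre
f=[]
for c,uv in(("side",(271.3,181.4)),("scene",(317.6,207.2))):
    p=onplane(c,uv,z); d=np.array(calibration(c)["T"])[:2,3]-p[:2]; p[:2]-=d/np.linalg.norm(d)*.0045; f.append(p)
for n,P in(("hole",h),("foot",f)):
    for p in P: print(n,np.round(p,4))
for i in(0,1): d=(h[i]-f[i])[:2]*1e3; print("move along,cross",d@ex,d@ey)
k=calibration("wrist"); a=onplane("wrist",(281.5,200),.034,k); print(a,onplane("wrist",(282.7,222.7),z,k))
```

```text
[0.56185994 0.10724336 0.10170374] [ 3.14119197e+00 -2.10159514e-03  2.48975857e-01]
hole [0.5557 0.1026 0.034 ]
hole [0.5624 0.1049 0.034 ]
foot [0.5604 0.1078 0.0506]
foot [0.5584 0.1085 0.0506]
move along,cross -5.76521718552943 -3.8620750639330654
move along,cross 2.9794150146633083 -4.448367775612414
[0.57890907 0.11230583 0.034     ] [0.56586797 0.10802435 0.05060374]
```

Run:
```python
from h import *
import pickle; k=pickle.load(open("k3.pkl","rb")); y=.2515; ex=np.array([np.cos(y),np.sin(y)]); ey=np.array([-ex[1],ex[0]])
h=onplane("wrist",(281.4,222),.034,k)[:2]; f=onplane("wrist",(282.7,222.7),.0482,k)[:2]-ex*.0045
d=(h-f)*1e3; print(h,f,d@ex,d@ey)
# fresh, settled picture
s=read_state(); k=calibration("wrist"); a=get_image("wrist"); print(s["position"])
pickle.dump(k,open("k4.pkl","wb")); cv2.imwrite("pics/c4.png",cv2.resize(a[160:240,230:330],(800,640))[:600])
```

```text
[0.56052009 0.10754208] [0.55963987 0.10625796] 1.172088168013076 1.0246684314202723
[0.56185994 0.10724336 0.10170374]
```

View pics/c4.png

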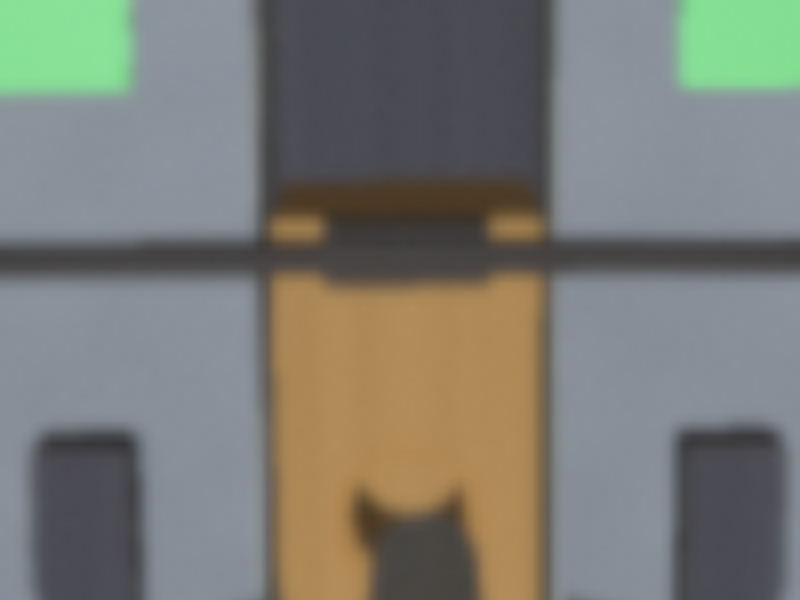

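Crop (8x): hole centre near full-image (281.5,222.9), foot's front edge (282.9,224.4). The foot sits slightly right of the hole, by about 1 mm.

Run:
```python
from h import *
import pickle; k=pickle.load(open("k4.pkl","rb")); y=.2515; ex=np.array([np.cos(y),np.sin(y)]); ey=np.array([-ex[1],ex[0]])
h=onplane("wrist",(281.5,222.9),.034,k)[:2]; f=onplane("wrist",(282.9,224.4),.0506,k)[:2]-ex*.0045
d=(h-f)*1e3; print(h,f,d@ex,d@ey)
```

```text
[0.56114791 0.10778737] [0.56029262 0.10644233] 1.163114541376971 1.089879069775737
```

```bash
python3 -m handwheel '{"xyz": [[1,-1,5],[0,0,6],[0,0,5],[0,0,4],[0,0,3]], "rot": [[0,0,0],[0,0,0],[0,0,0],[0,0,0],[0,0,0]], "gripper": [1,1,1,1,1]}' 30
```

```text
time: 7.7
position: [0.5616, 0.1086, 0.077]
tcp_rot: [-3.141, 0.001, 0.25]
ft_force: [-0.8, 0.2, -0.1]
width: 0.181
grasp_force: 30.0
```

```bash
python3 -m handwheel '{"xyz": [[0,0,4],[0,0,5],[0,0,4],[0,0,2],[0,0,1]], "rot": [[0,0,0],[0,0,0],[0,0,0],[0,0,0],[0,0,0]], "gripper": [1,1,1,1,1]}' 30
```

```text
time: 8.32
position: [0.5617, 0.1087, 0.0613]
tcp_rot: [-3.142, 0.0, 0.25]
ft_force: [-1.0, 1.1, -0.1]
width: 0.184
grasp_force: 30.0
```

```bash
python3 -m handwheel '{"xyz": [[0,0,1],[0,0,1],[0,0,0.5],[0,0,0],[0,0,0]], "rot": [[0,0,0],[0,0,0],[0,0,0],[0,0,0],[0,0,0]], "gripper": [1,1,1,1,1]}' 30
```

```text
time: 8.95
position: [0.5624, 0.1088, 0.061]
tcp_rot: [3.141, -0.002, 0.25]
ft_force: [-2.7, 0.8, 6.6]
width: 0.183
grasp_force: 30.0
```

```bash
python3 -m handwheel '{"xyz": [[0,0,0],[0,0,0],[0,0,0],[0,0,-15],[0,0,-40]], "rot": [[0,0,0],[0,0,0],[0,0,0],[0,0,0],[0,0,0]], "gripper": [-0.5,-0.5,-0.5,-0.5,-0.5]}' 30
python3 -m handwheel '{"xyz": [[0,0,-45],[-25,0,-20],[-40,0,0],[-35,0,0],[0,0,0]], "rot": [[0,0,0],[0,0,0],[0,0,0],[0,0,0],[0,0,0]], "gripper": [-0.5,-0.5,-0.5,-0.5,-0.5]}' 30
python3 - <<'E'
from h import *
import pickle
s=read_state(); k=calibration("wrist"); print(s["time"],s["position"],s["tcp_rot"],s["width"])
im=get_image("wrist"); cv2.imwrite("pics/w5.png",im); pickle.dump(k,open("k5.pkl","wb"))
M={"wrist":None}
t=trace("wrist","block"); print([(round(float(d["conf"]),2),np.round(d["rect"]).tolist()) for d in t[:3]])
E
```

```text
time: 9.57
position: [0.5603, 0.1085, 0.1127]
tcp_rot: [-3.141, 0.005, 0.25]
ft_force: [0.8, -1.3, -0.1]
width: 0.677
grasp_force: 0.0
time: 10.2
position: [0.4639, 0.0837, 0.1805]
tcp_rot: [3.141, -0.003, 0.249]
ft_force: [1.2, -0.5, -0.1]
width: 0.752
grasp_force: 0.0
10.2 [0.46393047 0.08372609 0.18054838] [ 3.14106448e+00 -2.52443040e-03  2.49236737e-01] 0.7517362320694942
[(0.84, [394.0, 236.0, 446.0, 295.0]), (0.74, [106.0, 21.0, 186.0, 107.0]), (0.71, [258.0, 166.0, 312.0, 252.0])]
```

View pics/w5.png

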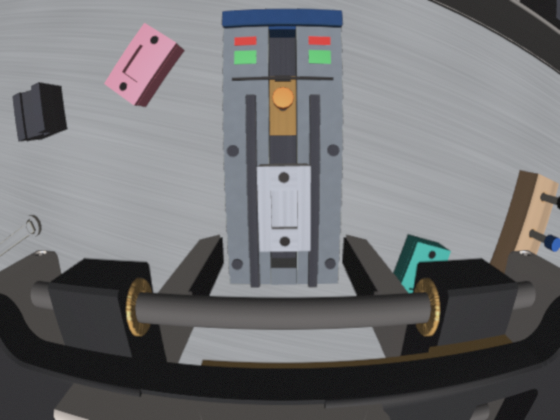

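Wrist picture: the orange pin stands in the slide at (283,97). The aluminium block's top spans rows 167–250, columns 258–311. The teal and pink look-alikes lie outside the fixture, so this grey block is the one meant.

Run:
```python
from h import *
import pickle; k=pickle.load(open("k5.pkl","rb")); y=.2515; ex=np.array([np.cos(y),np.sin(y)]); ey=np.array([-ex[1],ex[0]])
t=np.array([.46393,.08373]); o=np.array([.5160,.0967])
for n,uv,h in(("front",(283.5,167),.07),("rear",(284,250.5),.07),("left",(258.5,208),.07),("right",(310.5,208),.07),("head",(283,97),.088),("pointer",(283,78),.04),("green0",(245,63.5),.036),("green1",(246,51),.036),("far",(283,11),.046)):
    p=onplane("wrist",uv,h,k)[:2]; print(n,np.round(p,4),"rel tcp",np.round([(p-t)@ex*1e3,(p-t)@ey*1e3],1),"fix x,y",np.round([(p-o)@ex*1e3,(p-o)@ey*1e3],1))
```

```text
front [0.5024 0.0925] rel tcp [39.4 -1. ] fix x,y [-14.2  -0.6]
rear [0.4264 0.0726] rel tcp [-39.1  -1.4] fix x,y [-92.8  -1.1]
left [0.4604 0.1054] rel tcp [ 2.  21.8] fix x,y [-51.6  22.2]
right [0.4722 0.0593] rel tcp [  1.9 -25.7] fix x,y [-51.7 -25.3]
head [0.5607 0.1079] rel tcp [99.8 -0.6] fix x,y [46.1 -0.2]
pointer [0.5851 0.1141] rel tcp [124.9  -0.7] fix x,y [71.2 -0.3]
green0 [0.5917 0.1546] rel tcp [141.4  36.9] fix x,y [87.8 37.3]
green1 [0.6048 0.1571] rel tcp [154.7  36. ] fix x,y [101.   36.4]
far [0.6523 0.1313] rel tcp [194.3  -0.8] fix x,y [140.6  -0.4]
```

```bash
python3 -m handwheel '{"xyz": [[0,1,30],[0,0,35],[0,0,35],[0,0,22],[0,0,5]], "rot": [[0,0,0],[0,0,0],[0,0,0],[0,0,0],[0,0,0]], "gripper": [-0.5,-0.5,-0.5,-0.5,-0.5]}' 30
python3 -m handwheel '{"xyz": [[0,0,0],[0,0,0],[0,0,0],[0,0,0],[0,0,0]], "rot": [[0,0,0],[0,0,0],[0,0,0],[0,0,0],[0,0,0]], "gripper": [-0.5,-0.5,-0.5,-0.5,-0.5]}' 30
```

```text
time: 10.92
position: [0.4649, 0.0831, 0.0503]
tcp_rot: [-3.141, 0.003, 0.25]
ft_force: [0.6, 0.3, 0.1]
width: 0.752
grasp_force: 0.0
time: 11.55
position: [0.4653, 0.083, 0.0523]
tcp_rot: [3.141, -0.001, 0.25]
ft_force: [0.5, -0.0, -0.6]
width: 0.749
grasp_force: 0.0
```

```bash
python3 -m handwheel '{"xyz": [[0,0,2],[0,0,2],[0,0,0],[0,0,0],[0,0,0]], "rot": [[0,0,0],[0,0,0],[0,0,0],[0,0,0],[0,0,0]], "gripper": [-0.5,-0.5,1,1,1]}' 25
python3 -m handwheel '{"xyz": [[0,0,0],[0,0,0],[0,0,0],[0,0,0],[0,0,0]], "rot": [[0,0,0],[0,0,0],[0,0,0],[0,0,0],[0,0,0]], "gripper": [1,1,1,1,1]}' 25
```

```text
time: 12.18
position: [0.4653, 0.0829, 0.048]
tcp_rot: [3.141, -0.0, 0.249]
ft_force: [-0.1, -0.5, -0.6]
width: 0.511
grasp_force: 24.9
time: 12.8
position: [0.4652, 0.0829, 0.048]
tcp_rot: [3.141, -0.0, 0.25]
ft_force: [0.3, 0.6, 0.4]
width: 0.511
grasp_force: 24.9
```

```bash
python3 -m handwheel '{"xyz": [[8,0,0],[12,0,0],[12,0,0],[10,0,0],[6,0,0]], "rot": [[0,0,0],[0,0,0],[0,0,0],[0,0,0],[0,0,0]], "gripper": [1,1,1,1,1]}' 30
```

```text
time: 13.42
position: [0.5122, 0.0949, 0.048]
tcp_rot: [3.142, 0.001, 0.25]
ft_force: [-4.8, -2.2, 4.7]
width: 0.51
grasp_force: 29.9
```

```bash
python3 -m handwheel '{"xyz": [[3,0,0],[3,0,0],[2,0,0],[2,0,0],[2,0,0]], "rot": [[0,0,0],[0,0,0],[0,0,0],[0,0,0],[0,0,0]], "gripper": [1,1,1,1,1]}' 30
python3 - <<'E'
from h import *
import pickle
s=read_state(); k=calibration("wrist"); print(s["time"],s["position"],s["tcp_rot"],s["width"],s["ft_force"])
im=get_image("wrist"); cv2.imwrite("pics/w6.png",im); pickle.dump(k,open("k6.pkl","wb"))
ex=np.array([np.cos(.2515),np.sin(.2515)]); o=np.array([.5160,.0967])
# pointer: darkest row along columns beside the slide within fixture x 60..115
for yy in(.030,-.030):
    X=np.arange(.060,.120,.0005); P=np.c_[o+X[:,None]*ex+yy*np.array([-ex[1],ex[0]]),np.full(len(X),.039)]
    uv=proj("wrist",P,k).astype(np.float32); g=cv2.remap(im,uv[None,:,0].copy(),uv[None,:,1].copy(),cv2.INTER_LINEAR)[0]
    print("pointer x mm",X[g.sum(1).argmin()]*1e3, g[g.sum(1).argmin()])
E
```

```text
time: 14.05
position: [0.5213, 0.0974, 0.048]
tcp_rot: [-3.141, 0.005, 0.25]
ft_force: [-10.3, -2.0, 8.0]
width: 0.51
grasp_force: 29.9
14.05 [0.52127855 0.09741275 0.04801585] [-3.14135726  0.00467501  0.24964168] 0.5100808669037183 [-10.25541949  -2.000324     8.00404159]
pointer x mm 75.00000000000001 [70 71 74]
pointer x mm 75.50000000000001 [65 66 68]
```

```bash
python3 -m handwheel '{"xyz": [[3,0,0],[4,0,0],[3,0,0],[2,0,0],[2,0,0]], "rot": [[0,0,0],[0,0,0],[0,0,0],[0,0,0],[0,0,0]], "gripper": [1,1,1,1,1]}' 40
cat > p.py <<'E'
from h import *
import pickle
s=read_state(); k=calibration("wrist"); print(s["time"],s["position"],s["tcp_rot"],s["width"],s["ft_force"])
im=get_image("wrist"); cv2.imwrite("pics/w7.png",im)
ex=np.array([np.cos(.2515),np.sin(.2515)]); o=np.array([.5160,.0967])
for yy in(.030,-.030):
    X=np.arange(.060,.120,.0005); P=np.c_[o+X[:,None]*ex+yy*np.array([-ex[1],ex[0]]),np.full(len(X),.039)]
    uv=proj("wrist",P,k).astype(np.float32); g=cv2.remap(im,uv[None,:,0].copy(),uv[None,:,1].copy(),cv2.INTER_LINEAR)[0].astype(int)
    gr=X[(g[:,1]-g[:,2]>40)]; print("pointer x mm",X[g.sum(1).argmin()]*1e3, g[g.sum(1).argmin()],"green",gr[[0,-1]]*1e3 if len(gr) else None)
E
python3 p.py
```

```text
time: 14.72
position: [0.5335, 0.1006, 0.0481]
tcp_rot: [-3.141, 0.008, 0.25]
ft_force: [-13.9, -2.9, 9.8]
width: 0.51
grasp_force: 39.9
14.725 [0.53345956 0.10059774 0.0480896 ] [-3.14126019  0.00788382  0.2496813 ] 0.5100526263736133 [-13.8605181   -2.86608072   9.76282315]
pointer x mm 87.50000000000003 [69 72 73] green [ 88.5 102. ]
pointer x mm 87.50000000000003 [66 66 68] green [ 89. 102.]
```

```bash
python3 -m handwheel '{"xyz": [[2,0,0],[2,0,0],[2,0,0],[2,0,0],[0,0,0]], "rot": [[0,0.3,0],[0,0.3,0],[0,0,0],[0,0,0],[0,0,0]], "gripper": [1,1,1,1,1]}' 40
python3 p.py
```

```text
time: 15.4
position: [0.5405, 0.1024, 0.048]
tcp_rot: [-3.141, -0.001, 0.25]
ft_force: [-14.1, -3.3, 11.7]
width: 0.506
grasp_force: 39.9
15.4 [0.54053285 0.10239827 0.04799822] [-3.14130711e+00 -9.42767469e-04  2.49783198e-01] 0.5056455084379163 [-14.10781237  -3.29927511  11.73860856]
pointer x mm 94.00000000000003 [69 72 73] green [ 88.  101.5]
pointer x mm 94.50000000000003 [66 67 69] green [ 88.5 102. ]
```

```bash
python3 -m handwheel '{"xyz": [[0,0,0],[0,0,0],[0,0,0],[0,0,0],[0,0,0]], "rot": [[0,0,0],[0,0,0],[0,0,0],[0,0,0],[0,0,0]], "gripper": [1,1,1,1,1]}' 40
python3 p.py
python3 - <<'E'
from h import *
s=read_state(); print(s["torque"],s["qvel"].round(4))
w=cv2.imread("pics/w7.png"); q=[]
for c in("side","scene"):
    p=proj(c,[[.55,.105,.05]])[0].astype(int); q.append(cv2.resize(get_image(c)[p[1]-53:p[1]+52,p[0]-70:p[0]+70],(400,300),interpolation=cv2.INTER_CUBIC))
cv2.imwrite("pics/f.png",np.vstack([np.hstack([cv2.resize(w,(400,300)),cv2.resize(w[60:240,160:400],(400,300),interpolation=cv2.INTER_CUBIC)]),np.hstack(q)]))
E
```

```text
time: 16.08
position: [0.5405, 0.1024, 0.048]
tcp_rot: [-3.141, -0.001, 0.25]
ft_force: [-14.7, -3.2, 10.9]
width: 0.508
grasp_force: 39.9
16.075 [0.54054502 0.10239669 0.04799457] [-3.14128718e+00 -1.13008478e-03  2.49738217e-01] 0.5082698116038458 [-14.66316983  -3.24313512  10.89884831]
pointer x mm 94.50000000000003 [70 73 74] green [ 88. 102.]
pointer x mm 94.50000000000003 [66 68 69] green [ 88.5 102. ]
[-0.63831796  2.74973418  0.05054945] [ 0.0007 -0.0014  0.0006  0.0004 -0.0015 -0.0011]
```

View pics/f.png

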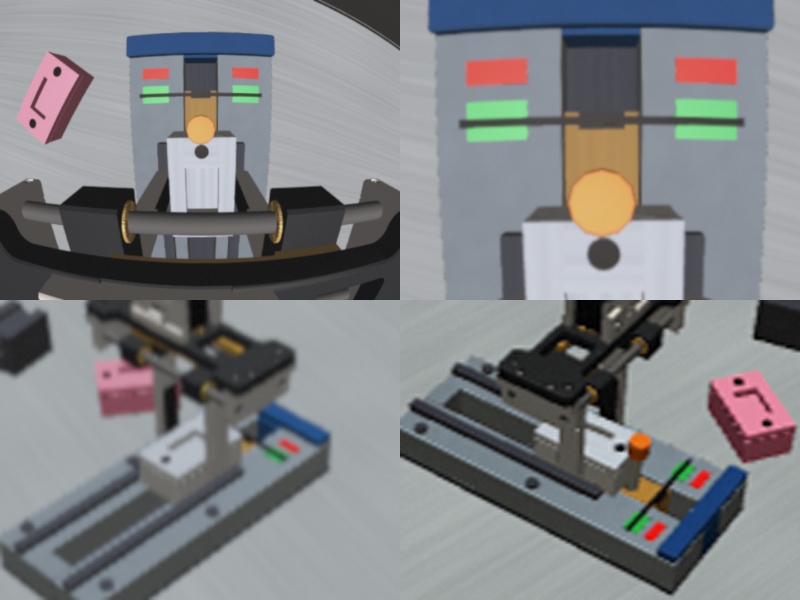

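The final picture shows the pointer centred in the green band on both rails and the pin seated. The block is against the pin, flat in its channel, and the force is steady at about 15 N.

```bash
python3 -c "
from station import *
print(hand_in())"
```

```text
the job is handed in; nothing more can be done
None
```

The job is handed in at about 16 s: the orange pin is seated in the slide, and the aluminium block is held flat against it at about 15 N with the pointer mid-green (about 94.5 mm in the 88–102 mm band); I touched none of the other parts.

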